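# Unlock the parts carousel, bring the marked jar to the front and hold it there

### The arm

A 7-joint arm with a two-finger parallel gripper is mounted at the origin on a cart in front of the work surface, level with it; the furniture and walls round the work are solid. World frame = base frame: x ahead of the robot, y to its left, z up, the work surface at z = 0. Lengths are in mm, angles in rad, forces in N, time in s.
With the tool pointing down it reaches from about 400 to 900 mm from the base axis. Payload 5.6 kg.
Tool frame: the origin (TCP) lies at the very end of the fingers, on their centre line; the grasp point (between the pads) lies 19 mm behind it (env.grip_point_offset is the distance from the TCP to the grasp point, in mm); z points along the fingers, y is the line along which they close (so a half turn about z gives the same grasp; the last joint's range is limited). The gripper opens to 92 mm and grips with 3 to 60 N. Pads are 20 mm wide; open, the fingers measure 128 mm over their backs; the gripper's body (75 mm by 189 mm) begins 69 mm behind the grasp point.
Start: joints at [-1.29, 0.468, -0.012, 1.603, 0.006, 1.071, -0.056], TCP at [206.853, 616.215, 214.592] pointing down, gripper open.
Joint ranges: [-2.53, 2.53], [-0.31, 2.02], [-1.57, 1.55], [0.28, 2.44], [-1.29, 4.43], [0.15, 1.84], [-2.92, 2.92]. Speed limits (rad/s): [2.57, 2.57, 3.14, 3.14, 3.14, 3.14, 3.14].

### API

Orientations are given as a rotation vector (axis times angle).
In Python, from workcell import env gives the robot as it stands. Calls block until the motion is done:
- env.movep(position, orientation): joint-space move of the TCP to a pose.
- env.line_to(position, rot=None, v=150): straight line of the TCP; rot=None keeps the orientation; v is the mean speed in mm/s.
- env.movej(angles): joint-space move.
- env.command_gripper(opening, grasp_force=None): opening from 0.0 (shut) to 1.0 (fully open); grasp_force is the grip in N (None keeps the last); returns when the fingers have stopped.
- env.pause(seconds).
- env.solve_ik(position, orientation): joint angles nearest the present ones, or None.
- env.state(): the state.
- env.camera(name): name is "side" or "top" or "wrist"; returns a dict with "color" (384x512x3 uint8, blue, green, red), "fx", "fy", "cx", "cy" (pixels), "view" (4x4, takes a point from world to camera coordinates); the wrist camera has in their place "tool_from_camera" (4x4, takes a point from camera to tool coordinates, whose origin is the TCP and whose axes are the flange's). Camera axes: x right, y up, looking along -z (the intrinsics and any distortion apply to the point x, -y, -z); pixel columns grow to the right and rows downward; lengths in mm; the calibration is good to about 2 mm. A picture is of the moment at which its call begins: read the wrist's pose just before it. There is no depth.
A pose or a line that the arm cannot do raises env.MotionError and nothing moves.
- env.finish_job(): hands the job in; it is judged then, once.
The state is a dict: "time_s": time; "joint_pos": joint angles; "joint_velocities": joint speeds; "tau": joint torques, N m; "tool_pos": TCP position; "orientation": TCP orientation; "ft_force": force on the tool from outside, world axes, zero at the start; "torque": the same for the moment, N m; "opening": opening from 0.0 (shut) to 1.0 (fully open); "grasp_force": force on a finger pad.
Only numpy, scipy, OpenCV 4.12 (cv2) and the standard library are available. Lean on these libraries where they do the work, as an engineer would, in place of code of your own. Each camera call takes 0.05 s, during which the arm holds its last target. There are 200 camera calls.

### The job

Swing the red-gripped hasp up and right over, off the carousel's staple, so that it stays open; then turn the carousel until the jar with the orange cap is squarely at the front, in line with the yellow arrow. The carousel runs freely on its bearing, so finish while still gripping it (by that jar or any other part that turns), holding it still there for me to pick from. Turn the jars with the carousel, all of them staying seated upright in their cups, and leave everything else on the bench alone.

Things in the scene. Friction and masses are not known exactly. Their poses are not given: they have to be found in the camera images.
- foot: Fixed dark steel foot of the carousel, 228 mm dia. Origin on the carousel's vertical axis at bench height, z up. Its -x axis is the FRONT: a tongue with a yellow arrow stands out there, 35 mm high, to 150 mm from the axis. The hasp's bracket stands out 72 degrees counter-clockwise (from above) from the front, to 174 mm from the axis.
- arrow (a point): The yellow arrow on the foot's front tongue, 137 mm from the axis, 35 mm above the bench; it points at the axis.
- front_place (a point): Fixed point on the foot between arrow and axis, 75 mm from the axis, 36 mm above the bench: where the middle of a jar's underside is when that jar is squarely at the front.
- carousel (a joint): Turn of the grey turntable (242 mm dia, top 36 mm above the bench), rad, 0 as locked, positive counter-clockwise from above, to 6.2 either way; runs easily. Bears 5 cups (53 mm outside, rims 56 mm above the bench) 75 mm from the axis, a hub 40 mm dia, 49 mm high, and on its rim a staple that the closed hasp holds. Locked, the cups lie 36, 108 and 180 degrees from the front.
- hasp (a joint): Angle of the steel hasp, rad: 0 closed (strap level, inwards from its hinge over the rim, slot over the staple); grows as the free end swings up, over and outwards to the stop at 2.3. The grip is straight above the hinge at 1.23: past that it falls open and stays, before it falls shut. Moves easily.
- hasp_hinge (a point): Middle of the hasp's level hinge pin, 158 mm from the axis, 48 mm above the bench. Turns with the hasp: its x axis points straight out from the carousel's axis when closed, its y axis lies along the pin.
- hasp_grip (a point): Centre of the red cross grip at the hasp's free end: round bar 14 mm dia, 26 mm long, parallel to the pin (its y axis). In the frame of hasp_hinge it is 56 mm towards -x and 20 mm up; closed, 102 mm from the axis, 68 mm above the bench. Pinched by its two ends it turns between the pads as the hasp swings.
- marked_jar: The marked jar: clear plastic, ORANGE cap and band, brass nuts inside. Body 44 mm dia, cap 46 mm dia and 20 mm tall, 72 mm tall in all; origin at the centre of its underside, z up. Stands loose (2 mm play, free to turn on itself) in any of the five cups, underside 36 mm and cap 88 to 108 mm above the bench; 88 mm between neighbours. 0.08 to 0.18 kg.
- jar_a: Storage jar like the marked one (46 mm dia, 72 mm tall, origin at the centre of its underside) but with a black cap and no band; it stands loose in another cup of the carousel.
- jar_b: Storage jar like the marked one (46 mm dia, 72 mm tall, origin at the centre of its underside) but with a black cap and no band; it stands loose in another cup of the carousel.
- jar_c: Storage jar like the marked one (46 mm dia, 72 mm tall, origin at the centre of its underside) but with a black cap and no band; it stands loose in another cup of the carousel.
- jar_d: Storage jar like the marked one (46 mm dia, 72 mm tall, origin at the centre of its underside) but with a black cap and no band; it stands loose in another cup of the carousel.
- core: Bystander: black winding core standing upright, 62 mm dia, 122 mm tall, left of the carousel; origin under its centre.
- v_block: Bystander: small steel V-block, 50x40x36 mm, left of the carousel; origin under its centre.
- bolt: Bystander: M16 bolt standing on its head, 28 mm wide, 62 mm tall, left of the carousel; origin under its centre.
- screwdriver: Bystander: yellow-handled screwdriver, 25x207x23 mm, lying behind the carousel; origin under its centre.
There are look-alikes about, which are no part of the job. What is shaped like the jar_d but blue or purple is not meant. Leave any pink look-alike of the jar_a alone.

How it is judged (in metres and radians):
On the way, in this order (a step that is already met when the one before it is completed fails the run):
1. the hasp is swung over past upright and off the staple, while the carousel is still where it was locked (value of joint hasp above 1.6 rad and value of joint carousel between -0.3 and 0.3 rad), for 0.2 s.
2. the carousel is turned until the marked jar is at the front (horizontal distance between marked_jar and front_place below 0.01 m), for 0.2 s.
At the end, for the whole second after the job is handed in: Hasp open past upright (over 1.4 rad); marked jar within 10 mm of the front place; all five jars upright and seated in their cups; turntable at rest (under 0.05 rad/s) and the fingers gripping it or a jar on it (over 1 N) through the last second (value of joint hasp above 1.4 rad and horizontal distance between marked_jar and front_place below 0.01 m and velocity of joint carousel between -0.05 and 0.05 rad/s and (contact force between the fingers and carousel above 1 N or contact force between the fingers and marked_jar above 1 N or contact force between the fingers and jar_a above 1 N or contact force between the fingers and jar_b above 1 N or contact force between the fingers and jar_c above 1 N or contact force between the fingers and jar_d above 1 N) and height (world z) of marked_jar between 0.03 and 0.044 m and height (world z) of jar_a between 0.03 and 0.044 m and height (world z) of jar_b between 0.03 and 0.044 m and height (world z) of jar_c between 0.03 and 0.044 m and height (world z) of jar_d between 0.03 and 0.044 m and angle between each of marked_jar, jar_a, jar_b, jar_c, jar_d's own z axis and vertical below 0.2 rad); the arm keeps its last pose, push and grip.
It fails at once if a jar is lifted out of its cup or knocked over (height (world z) of any of marked_jar, jar_a, jar_b, jar_c, jar_d above 0.052 m or angle between any of marked_jar, jar_a, jar_b, jar_c, jar_d's own z axis and vertical above 0.5 rad).
It fails at once if a bystander is pushed more than 30 mm or knocked over (distance of any of core, v_block, bolt, screwdriver from where it was at the start of the episode above 0.03 m or angle between any of core, bolt's own z axis and vertical above 0.5 rad).
It also fails if it takes over 48 s, if anything falls off the work surface, if the arm or the gripper's body presses on something with over 40 N, if the wrist force passes 120 N, or if a joint passes its speed limit or range.

## Working session

There is one attempt and no reset: what is moved stays moved. The work goes in short steps, each a Python script; the robot and the scene stay as the last script left them, time stands still between calls to the robot, and variables do not carry over. Pictures are saved under pics/ and viewed, at most 10 in all, crops included, and the job is handed in when it is done.

```bash
mkdir -p pics; ls; python3 - <<'E'
from workcell import env
import cv2,numpy as np,json
s=env.state();print(s)
for n in("top","side"):
    c=env.camera(n);cv2.imwrite(f"pics/{n}0.png",cv2.resize(c["color"],(800,600)))
    cv2.imwrite(f"pics/{n}0raw.png",c["color"])
    print(n,{k:(np.round(v,3).tolist() if not np.isscalar(v) else v) for k,v in c.items() if k!="color"})
E
```

```text
pics
{'time_s': 0.0, 'joint_pos': array([-1.29005965,  0.46835513, -0.01159001,  1.60362018,  0.00602039,
        1.07136977, -0.05631834]), 'joint_velocities': array([-1.10484455e-03,  1.35182955e-04, -1.05895102e-04,  5.41683963e-05,
       -9.24443386e-05, -8.35966504e-04, -1.49092447e-03]), 'tau': array([ 4.60883639e-04, -5.20586050e+01, -1.23441537e-02, -2.43757528e+01,
       -5.67097112e-02,  1.74056244e-02,  1.66866898e-04]), 'tool_pos': array([206.66965838, 615.66531892, 213.65606772]), 'orientation': array([-5.06415170e-01, -3.10037167e+00,  2.69126294e-03]), 'ft_force': array([ 0.03031783, -0.44383388,  0.44006661]), 'torque': array([-0.00562089,  0.00533046,  0.02147718]), 'grasp_force': 0.0, 'opening': 0.9986805085257346}
top {'fx': 474.2081195621392, 'fy': 474.2081195621392, 'cx': 252.46967528920752, 'cy': 195.5919320389176, 'view': [[-0.012, -1.0, -0.02, -103.353], [0.985, -0.016, 0.17, -602.716], [-0.17, -0.018, 0.985, -1203.3], [0.0, 0.0, 0.0, 1.0]]}
side {'fx': 414.25331367224766, 'fy': 414.25331367224766, 'cx': 250.80547774147027, 'cy': 189.91955284539557, 'view': [[-0.989, -0.145, 0.007, 567.053], [0.078, -0.488, 0.869, -160.524], [-0.123, 0.861, 0.494, -1037.87], [0.0, 0.0, 0.0, 1.0]]}
```

View pics/top0.png

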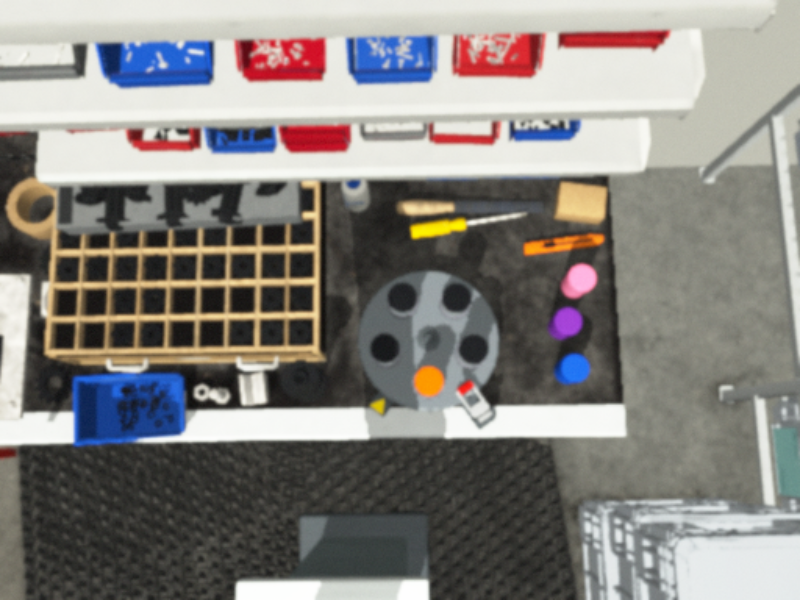

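View pics/side0.png

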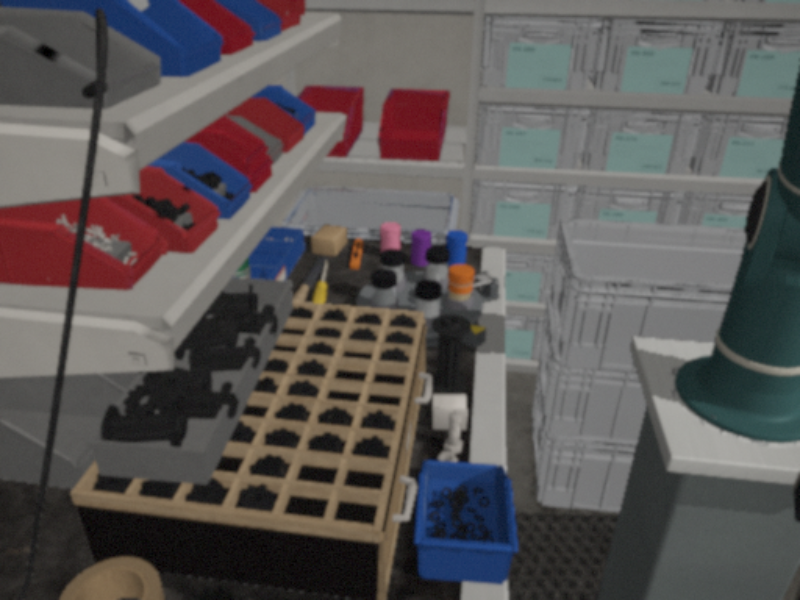

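The top view shows the orange cap at (429,381), the red grip at (467,388) and the arrow at (378,406), all in 800-px scale. The black caps are at (402,299), (456,297), (474,348) and (384,348). The orange jar is 36° counter-clockwise from the front and the hasp is 72° from it, both as the description says. The blue, purple and pink look-alikes are well to the right.

```bash
cat > h.py <<'E'
from workcell import env
import cv2,numpy as np
from scipy.spatial.transform import Rotation as R
from scipy.optimize import least_squares
def ray(c,u,v,z,view=None):
    V=np.array(c["view"] if view is None else view); Rt=V[:3,:3].T; o=-Rt@V[:3,3]
    d=Rt@np.array([(u-c["cx"])/c["fx"],-(v-c["cy"])/c["fy"],-1.])
    return (o+d*(z-o[2])/d[2])
def blob(img,f,box):
    x0,y0,x1,y1=box; h=cv2.cvtColor(img,cv2.COLOR_BGR2HSV)[y0:y1,x0:x1].astype(int)
    m=f(h[...,0],h[...,1],h[...,2]).astype(np.uint8)
    n,l,s,c=cv2.connectedComponentsWithStats(m)
    k=1+np.argmax(s[1:,4]); return c[k]+[x0,y0],s[k]
def down(a): # tool down with closing (y) axis at world angle a (mod pi)
    y=np.array([np.cos(a),np.sin(a),0]);z=np.array([0,0,-1.]);return R.from_matrix(np.c_[np.cross(y,z),y,z])
E
python3 - <<'E'
from h import *
c=env.camera("top");im=c["color"]
S=1/1.5625
cap={}
def b(px,py,f,r=16):
    u,v=int(px*S),int(py*S);return blob(im,f,(u-r,v-r,u+r,v+r))
blk=lambda h,s,v:v<45
P=[]
for p in[(402,299),(456,297),(474,348),(384,348)]:
    q,s=b(*p,blk,14);P.append(ray(c,*q,107));print(q,s)
q,s=b(429,381,lambda h,s,v:(h>5)&(h<22)&(s>150)&(v>120));P.append(ray(c,*q,105));print(q,s)
P=np.array(P)[:,:2];print(P)
q,s=b(378,406,lambda h,s,v:(h>20)&(h<35)&(s>120)&(v>80),12);A=ray(c,*q,35)[:2];print("arrow",q,s,A)
q,s=b(467,388,lambda h,s,v:((h<5)|(h>172))&(s>150)&(v>80),12);G=ray(c,*q,70)[:2];print("grip",q,s,G)
cen=P.mean(0);print("cen",cen,np.linalg.norm(P-cen,axis=1))
ang=lambda d:np.degrees(np.arctan2(d[1],d[0]))
print("cap ang",[ang(p-cen) for p in P],"arrow",ang(A-cen),np.linalg.norm(A-cen),"grip",ang(G-cen),np.linalg.norm(G-cen))
E
```

```text
[256.89655172 189.72906404] [  6   5  16  16 203]
[291.77486911 189.81675393] [  8   6  15  16 191]
[302.78238342 222.68393782] [  6   7  16  16 193]
[245.61751152 222.25806452] [  7   6  16  17 217]
[274.11578947 243.21754386] [  7   7  19  19 285]
[[ 606.30474276 -124.25339281]
 [ 604.65929918 -212.28132657]
 [ 520.91245846 -237.4753277 ]
 [ 524.07921915  -94.90483087]
 [ 470.98436373 -165.08318619]]
arrow [241.98529412 259.16176471] [ 7  8 11 10 68] [435.44695365 -82.03547423]
grip [297.57446809 247.40425532] [ 7  8 10  8 47] [ 461.97692695 -225.54632967]
cen [ 545.38801666 -166.79961283] [74.30362277 74.71058304 74.79378064 74.98616221 74.42344852]
cap ang [np.float64(34.931699063697536), np.float64(-37.5007660353708), np.float64(-109.10137365212317), np.float64(106.50922578330959), np.float64(178.67847131123247)] arrow 142.36791435776476 138.82361660588165 grip -144.84283189483523 102.0224809830712
```

```bash
cat >> h.py <<'E'
C=np.array([545.4,-166.8]); F=np.radians(142.7)
def pol(r,a,z): return np.array([C[0]+r*np.cos(a),C[1]+r*np.sin(a),z])
HA=F+np.radians(72)
def wrist(name=None):
    s=env.state();c=env.camera("wrist");T=np.eye(4);T[:3,:3]=R.from_rotvec(s["orientation"]).as_matrix();T[:3,3]=s["tool_pos"]
    V=np.linalg.inv(T@np.array(c["tool_from_camera"]))
    if name: cv2.imwrite(f"pics/{name}.png",c["color"])
    return c,V
E
python3 - <<'E'
from h import *
for k in(0,1):
  a=HA+np.pi/2+k*np.pi
  for p in[pol(102,HA,160),pol(102,HA,49),pol(158,HA,88),pol(210,HA,58)]:
    q=env.solve_ik(p,down(a).as_rotvec());print(k,None if q is None else np.round(q,2))
  for b in(HA-np.radians(36),F): 
    q=env.solve_ik(pol(75,b,79),down(b+np.pi/2+k*np.pi).as_rotvec());print(' jar',None if q is None else np.round(q,2))
E
```

```text
0 [-0.31  0.4   0.87  2.03 -0.39  0.89 -0.19]
0 [-0.3   0.66  0.9   2.09 -0.76  0.76  0.12]
0 [-0.01  0.43  0.6   2.12 -0.37  0.7  -0.12]
0 [-0.03  0.51  0.76  2.18 -0.58  0.66  0.18]
 jar [-0.57  0.68  1.12  2.12 -0.83  0.87 -0.54]
 jar [-0.66  0.69  1.12  2.12 -0.84  0.88 -1.26]
1 [ 0.94  0.4  -0.67  1.95  0.31  0.9   2.29]
1 [ 0.05  0.51  0.42  2.07 -0.35  0.63  2.88]
1 [ 0.16  0.4   0.39  2.11 -0.24  0.67  2.89]
1 [ 0.44  0.41  0.18  2.16 -0.13  0.58  2.88]
 jar [-0.12  0.44  0.47  2.1  -0.31  0.67  2.11]
 jar [-0.33  0.47  0.63  2.1  -0.43  0.7   1.5 ]
```

Orientation k=0 works at every pose. I'll move to hover over the grip and check it with the wrist camera.

```bash
python3 - <<'E'
from h import *
a=HA+np.pi/2
env.movep(pol(102,HA,210),down(a).as_rotvec())
env.command_gripper(0.5)
env.line_to(pol(102,HA,150))
c,V=wrist("w1")
q,s=blob(c["color"],lambda h,s,v:((h<5)|(h>172))&(s>150)&(v>60),(0,0,512,384))
G=ray(c,*q,70,V);d=G[:2]-C;print(q,s,G,np.linalg.norm(d),np.degrees(np.arctan2(d[1],d[0]))%360)
st=env.state();print(st["time_s"],st["tool_pos"],st["joint_pos"],st["opening"])
E
```

```text
[250.9673913  198.01304348] [236 191  31  15 460] [ 462.62946329 -223.57283177   70.        ] 100.3698967506555 214.44647130215031
4.6417 [ 462.03444174 -225.42474271  150.75522687] [-0.25857069  0.39497917  0.80022313  2.03073412 -0.37214698  0.86212983
 -0.21551484] 0.5026196735004376
```

View pics/w1.png

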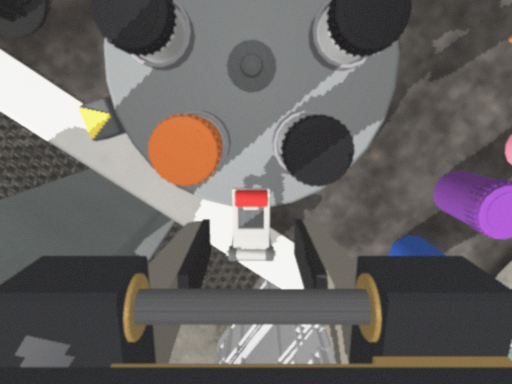

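```bash
python3 -c "
import cv2;i=cv2.imread('pics/w1.png')[175:275,190:330];cv2.imwrite('pics/w1c.png',cv2.resize(i,None,fx=5,fy=5,interpolation=cv2.INTER_CUBIC))"
```

```text
(no output)
```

View pics/w1c.png

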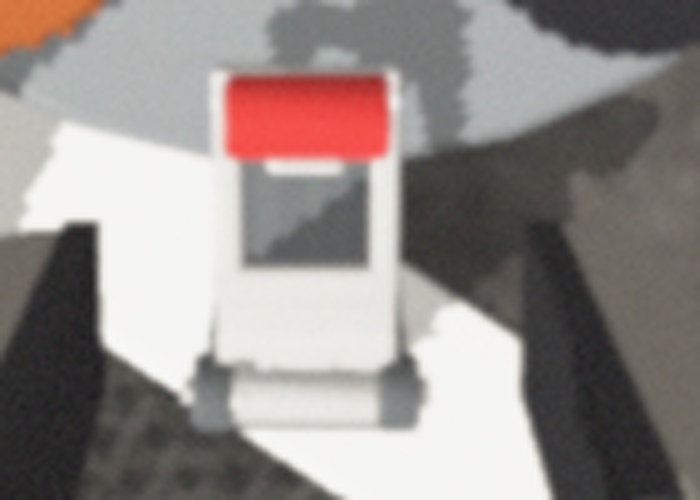

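The picture shows the grip centred between the fingers at (251,198), but the strap is wider than the grip. I'll pinch with the TCP only 12 mm below the grip centre, so the fingertips stay clear of the strap through the whole swing.

```bash
python3 - <<'E'
from h import *
env.line_to(pol(101.5,HA,57),v=80)
print(env.state()["ft_force"])
env.command_gripper(0.0,15)
s=env.state();print(s["opening"]*92,s["grasp_force"],s["ft_force"],s["tool_pos"])
if s["opening"]*92>20:
    th0=np.arctan2(20,56);L=np.hypot(20,56)
    for h in np.arange(0.1,2.06,0.15):
        env.line_to(pol(158-L*np.cos(th0+h),HA,48+L*np.sin(th0+h)-12),v=90)
        f=env.state()["ft_force"]
        if np.linalg.norm(f)>8: print(round(h,2),f)
        if np.linalg.norm(f)>40: break
    s=env.state();print(s["time_s"],s["opening"]*92,s["grasp_force"],s["tool_pos"])
    c=env.camera("side");cv2.imwrite("pics/s1.png",cv2.resize(c["color"][130:250,230:350],None,fx=5,fy=5))
E
```

```text
[-0.07056105 -0.7293716   0.51244485]
25.731651317581466 15.00029370188713 [-1.42813147  1.27404006  2.05950856] [ 462.02704282 -224.30960586   57.18297097]
9.8917 25.793119714089134 14.999417513608932 [ 379.49203839 -281.15211692   76.30263201]
```

View pics/s1.png

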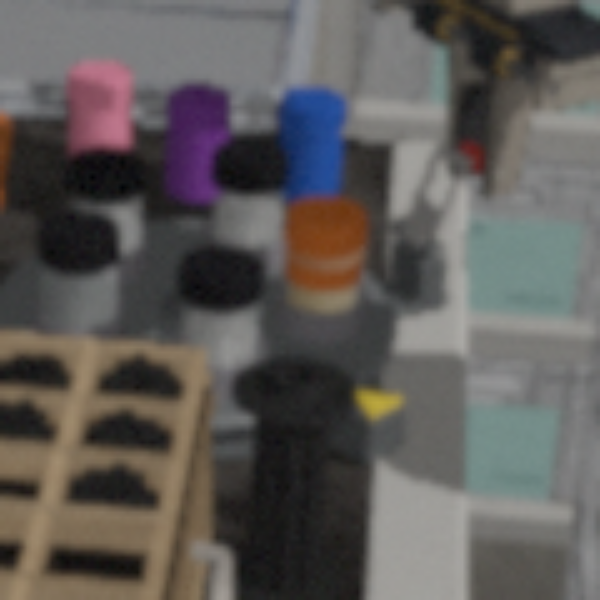

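The hasp is held past upright, with the red grip at (468,158) in the crop, and all the jars are seated. Next I'll release it and lift off, then hover over the orange jar and measure.

```bash
python3 - <<'E'
from h import *
env.command_gripper(0.5)
p=env.state()["tool_pos"];env.line_to([p[0],p[1],215],v=150)
J=F+np.radians(36)
env.movep(pol(75,J,200),down(J+np.pi/2).as_rotvec())
env.command_gripper(0.75)
c,V=wrist("w2")
q,s=blob(c["color"],lambda h,s,v:(h>3)&(h<22)&(s>150)&(v>60),(0,0,512,384));g=ray(c,*q,105,V);d=g[:2]-C
print(q,s,g,np.linalg.norm(d),np.degrees(np.arctan2(d[1],d[0])))
st=env.state();print(st["time_s"],st["tool_pos"],st["joint_pos"])
E
```

```text
[251.40467405 191.40467405] [ 224  162   55   58 2439] [ 473.64008565 -163.88401661  105.        ] 71.81913579442374 177.6730508191188
12.8833 [ 470.38397677 -165.21556213  200.06517351] [-0.50246222  0.30278123  0.9281159   2.02566995 -0.2975257   0.95211296
 -1.01450196]
```

View pics/w2.png

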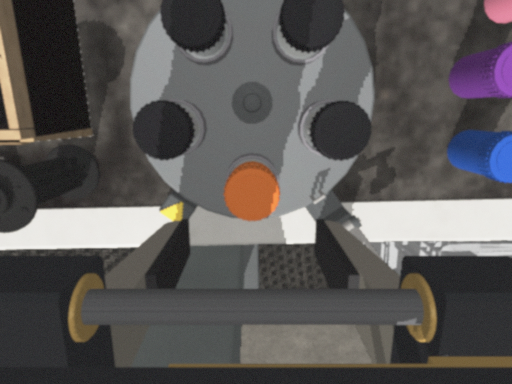

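The orange cap is at (251,191), centred between the fingers and within 3 mm of the top-camera estimate. I'll descend, grip the cap and turn the carousel 36° clockwise.

```bash
python3 - <<'E'
from h import *
J=F+np.radians(36)
env.line_to(pol(74.5,J,80),v=100)
print(env.state()["ft_force"])
env.command_gripper(0.0,15)
s=env.state();print(s["opening"]*92,s["grasp_force"],s["ft_force"])
if 40<s["opening"]*92<50:
    for k in range(30,-1,-6):
        b=F+np.radians(k);env.line_to(pol(74.5,b,80),down(b+np.pi/2).as_rotvec(),v=50)
        f=env.state()["ft_force"];print(k,np.round(f,1))
        if np.linalg.norm(f)>30: break
    env.pause(0.5)
    s=env.state();print(s["time_s"],s["opening"]*92,s["grasp_force"],s["tool_pos"],pol(75,F,0))
    c,V=wrist("w3")
    c=env.camera("top");cv2.imwrite("pics/t3.png",cv2.resize(c["color"][160:290,200:340],None,fx=4,fy=4))
    q,_=blob(c["color"],lambda h,s,v:(h>20)&(h<35)&(s>120)&(v>80),(225,235,260,275));print("arrow",q)
    pts=[]
E
```

```text
[ 0.66778768 -0.28700446 -0.10551079]
45.82628308766419 15.00030666589737 [-0.36553284  1.13595901  1.90146454]
30 [-0.4  0.9  4. ]
24 [-0.6  1.3  3.6]
18 [-0.2  0.8  4.3]
12 [-0.4  1.5  4.8]
6 [-0.5  1.5  4.9]
0 [0.2 1.3 5.6]
17.0583 46.031585596081165 15.000506937503815 [ 486.47663861 -121.79531738   80.21885909] [ 485.73948894 -121.35086998    0.        ]Traceback (most recent call last):
  File "<stdin>", line 16, in <module>
  File "h.py", line 13, in blob
    k=1+np.argmax(s[1:,4]); return c[k]+[x0,y0],s[k]
        ~~~~~~~~~^^^^^^^^^
    return _wrapfunc(a, 'argmax', axis=axis, out=out, **kwds)
    return bound(*args, **kwds)
ValueError: attempt to get argmax of an empty sequence
```

```bash
python3 -c "
import cv2,numpy as np
a=cv2.imread('pics/w3.png');b=cv2.resize(cv2.imread('pics/t3.png'),(413,384));c=np.hstack([a,b]);cv2.imwrite('pics/m3.png',cv2.resize(c,(800,332)))"
```

```text
(no output)
```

View pics/m3.png

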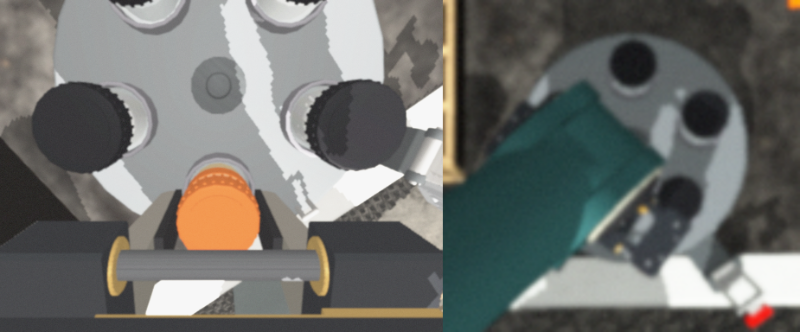

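The orange jar is gripped at the front at (217,215), centred on the hub and between neighbours at equal spacing. The hasp lies open with its red end outward at (760,315). Everything is at rest, so I'll hand it in.

```bash
python3 - <<'E'
from workcell import env
print(env.finish_job())
E
```

```text
the job is handed in; nothing more can be done
None
```

I swung the hasp over and left it open, turned the carousel 36° clockwise to bring the orange-capped jar to the front (within about 3 mm by my measurements), and handed in at about 17 s with the gripper still holding that jar at 15 N; no verdict was returned.

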